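Set up the oiling post and present the ball

ROBOT

A 6-joint arm with a two-finger parallel gripper is mounted at the origin on a cart in front of the work surface, level with it; the furniture and walls round the work are solid. World frame = base frame: x ahead of the robot, y to its left, z up, the work surface at z = 0. Lengths are in mm, angles in rad, forces in N, time in s.
With the tool pointing down it reaches from about 350 to 850 mm from the base axis. Payload 8.1 kg.
Tool frame: the origin (TCP) lies midway between the tips of the shut fingers; the grasp point (between the pads) lies 19 mm behind it; z points along the fingers, y is the line along which they close (so a half turn about z gives the same grasp; the last joint's range is limited). The gripper opens to 93 mm and grips with 3 to 60 N. Pads are 15 mm wide; open, the fingers measure 128 mm over their backs; the gripper's body (75 mm by 188 mm) begins 65 mm behind the grasp point.
Start: joints at [-1.219, 0.13, 1.488, -0, 1.523, -0.085], TCP at [253.845, -543.662, 218.635] pointing down, gripper open.
Joint ranges: [-2.96, 2.96], [-0.89, 2.26], [0.02, 2.5], [-1.34, 4.48], [0, 2.73], [-2.66, 2.66]. Speed limits (rad/s): [2.39, 2.39, 2.79, 3.14, 3.14, 3.14].

INTERFACE

Orientations are given as a 3x3 rotation matrix whose columns are the frame's x, y, z axes.
In Python, from plant import env gives the robot as it stands.
- The arm moves only by the tool move_arm, never from a script. Its argument "series" is text: rows parted by semicolons, each of 7 numbers parted by spaces: the shift along the tool's x, y, z in mm, then the turn, a rotation vector about the tool's x, y, z in rad, then the opening, from 0 (shut) to 1 (fully open). A call has 1 to 5 rows; each row is the pose to reach, as a shift and turn from the pose commanded when the call began, along the tool's axes at that moment; what a row does not reach only later rows make up. A row lasts 1/12 s, in which the tool goes at most 41.7 mm and 7.16 degrees, less where a joint would pass 70% of its speed; a pose out of reach is approached as far as the arm can. A call with a gripper value outside its range is refused whole. The fingers move at their own pace and stop on an object; "force" is the grip in N (left out, the last holds). Time passes only in rows, so rows that repeat a pose let the fingers close. It gives the time, the measured TCP pose, the force, the opening and the grip force at its end, in the units of the state.
- env.read_state(): the state, without advancing time (a new reading comes with each control period).
- env.snapshot(name): name is "side" or "top"; returns a dict with "frame" (420x560x3 uint8, blue, green, red), "z_map" (420x560 float32, mm along the optical axis (not along the pixel's ray), 0 where there is no reading), "intrinsics" (3x3 intrinsics, pixels), "k1" (the pictures are not rectified: a ray, as slopes to the right and down, at radius r is drawn at 1 + k1 r^2 times it, then the intrinsics apply), "rvec" (rotation vector, rad) and "tvec" (3), from world to camera coordinates, as OpenCV has them. Camera axes: x right, y down, z forward; pixel columns grow to the right and rows downward; lengths in mm; the calibration is good to about 2 mm. A picture is of the moment at which its call begins.
- env.hand_in(): hands the job in; it is judged then, once.
Trained networks look in a picture, given as the dict that the camera call returned (one of the last four; its "shot" number tells which), for a name from the list of things; names that differ only in an ending like _2 or _b are one class to them, and where a whole thing is asked for, a point or a joint stands for the part that bears it (a point fixed in the world has none). Each returns a list of dicts, best first, with "conf" (0 to 1); they miss things now and then, are a little off and sometimes report something else, mostly with a low value. They report only what shows in the picture. A call takes as long as a camera call. They do not tell look-alikes from the thing itself.
- env.recognise(picture, query): "box" ([left, top, width, height] in pixels, round what is visible of it).
The state is a dict: "clock": time; "joint_pos": joint angles; "joint_velocities": joint speeds; "effort": joint torques, N m; "eef_pos": TCP position; "ee_rot": TCP orientation; "ft_force": force on the tool from outside, world axes, zero at the start; "moment": the same for the moment, N m; "width": opening from 0.0 (shut) to 1.0 (fully open); "grip_force": force on a finger pad.
Only numpy, scipy, OpenCV 4.12 (cv2) and the standard library are available. Lean on these libraries where they do the work, as an engineer would, in place of code of your own. Each camera call takes 0.05 s, during which the arm holds its last target. There are 200 camera calls.

TASK

The two small bottles stand on each other's coasters: swap them, so that the red-capped bottle stands upright in the red coaster and the green-capped one in the green coaster. Then take the ball dish by its black grip, lift it straight up and turn it a quarter turn in the air, so that its yellow-tipped lip points to the red-capped bottle. Keep the dish level and the loose ball inside the blue ring all the time, leave everything else where it stands, and finish while still holding the dish, at rest and level, about ten centimetres above its pad.

Things in the scene. Friction and masses are not known exactly. Their poses are not given: they have to be found in the camera images.
- dish: loose steel dish, 147 mm wide, rim 20.5 mm high, 0.25 kg; inside a 9 degree cone falling to the centre, with a printed blue ring of 25 mm radius. Rigid bail of 6 mm wire arches over it along its y, black grip block on top. Lip with yellow tip along its -x, at the start toward the robot, square to the coasters' line. Origin: centre of underside, 8 mm above the worktop at the start; z up
- grip (a point): centre of the black grip block at the top of the dish's handle, 94 mm above the dish's underside, straight above its centre. The block measures 14 mm along the dish's x (grasp it across this, from above), 46 mm along its y, 22 mm high. The ball's top lies 68 mm below this point
- lip (a point): tip of the yellow-tipped lip of the dish, 92 mm from its centre along the dish's -x, 18.5 mm above its underside
- ball: brass ball, 20 mm diameter, 33 g, rolling freely in the dish, at the start at its centre. Origin: its centre, 16 mm above the dish's underside when central; its orientation means nothing
- pad: fixed round pad, 100 mm across, 8 mm high, black rubber top, on which the dish stands. Origin: centre of its underside. The coasters stand on its +y and -y sides, which of them is where varies; its -x faces the robot, and the dish's axes are parallel to its axes at the start, within about 3 degrees
- coaster_red: fixed red coaster: round shallow cup, 66 mm outer diameter, 8 mm high, floor 3 mm above the worktop, recess 52 mm wide. Origin: centre of its underside. About 130 to 145 mm from the pad's centre
- coaster_green: fixed green coaster, same shape as the red one, on the other side of the pad
- red_bottle: small cream bottle with a red cap, 38 mm diameter, 94 mm high (straight body to about 60 mm), 0.09 kg; at the start it stands in the green coaster. Origin: centre of its underside, z up along its axis
- green_bottle: small white bottle with a green cap, 34 mm diameter, 82 mm high (straight body to about 52 mm), 0.07 kg; at the start it stands in the red coaster. Origin: centre of its underside, z up along its axis
- timer: bystander: red and white round timer, 61 mm across, 40 mm high; leave alone. Origin: centre of its underside
- cup: bystander: white dosing cup, 55 mm across, 55 mm high, light; leave alone. Origin: centre of its underside
- bur_block: bystander: blue block with small burs, 34 x 75 x 40 mm; leave alone. Origin: centre of its underside
- enzyme_bottle: bystander: larger white bottle with a blue cap, 52 mm across, 130 mm high; leave alone. Origin: centre of its underside
- battery: bystander: red battery standing upright, 15 mm across, 50 mm high; leave alone. Origin: centre of its underside
Not all that is in view belongs to the job. There is more than one size of the coaster_red; the job needs the smaller.

How it is judged (in metres and radians):
On the way, in this order (a step that is already met when the one before it is completed fails the run):
1. both bottles stand upright in the coasters of their own cap's colour, released, while the dish still stands on its pad (horizontal distance between red_bottle and coaster_red below 0.011 m and height (world z) of each of red_bottle, green_bottle below 0.007 m and angle between each of red_bottle, green_bottle's own z axis and vertical below 0.12 rad and horizontal distance between green_bottle and coaster_green below 0.011 m and contact force between the fingers and red_bottle below 0.2 N and contact force between the fingers and green_bottle below 0.2 N and height (world z) of dish below 0.02 m), for 0.1 s.
2. the dish is lifted at least 30 mm off its pad, not yet turned (within 20 degrees of how it stood) (height (world z) of dish above 0.038 m and angle between the x axis of dish and the x axis of pad, either way round below 0.4 rad), for 0.05 s.
At the end, for the whole second after the job is handed in: Both bottles upright, released, in coasters of their own colour (within 11 mm). Fingers hold the dish at rest, level within 0.1 rad, underside 60-160 mm up, within 35 mm of above the pad, touching no bottle, lip to the red coaster within 0.2 rad of a quarter turn, ball within 25 mm of its centre (horizontal distance between red_bottle and coaster_red below 0.011 m and height (world z) of each of red_bottle, green_bottle below 0.007 m and angle between each of red_bottle, green_bottle's own z axis and vertical below 0.12 rad and horizontal distance between green_bottle and coaster_green below 0.011 m and contact force between the fingers and red_bottle below 0.2 N and contact force between the fingers and green_bottle below 0.2 N and height (world z) of dish between 0.06 and 0.16 m and horizontal distance between dish and pad below 0.035 m and angle between the x axis of dish and the y axis of pad, either way round below 0.2 rad and horizontal distance between lip and coaster_red below 0.1 m and angle between dish's own z axis and vertical below 0.1 rad and horizontal distance between ball and dish below 0.025 m and distance between ball and dish below 0.035 m and contact force between the fingers and dish above 1 N and contact force between dish and red_bottle below 0.1 N and contact force between dish and green_bottle below 0.1 N and linear speed of dish below 0.03 m/s and angular speed of dish below 0.15 rad/s); the arm keeps its last pose, push and grip.
It fails at once if the ball leaves the blue ring (its centre more than 27 mm from the dish's centre) (horizontal distance between ball and dish above 0.027 m).
It fails at once if the dish is tilted by more than 0.2 rad (angle between dish's own z axis and vertical above 0.2 rad).
It fails at once if a bystander is moved by more than 20 mm (distance of any of timer, cup, bur_block, enzyme_bottle, battery from where it was at the start of the episode above 0.02 m).
It also fails if it takes over 72 s, if anything falls off the work surface, if the arm or the gripper's body presses on something with over 40 N, if the wrist force passes 120 N, or if a joint passes its speed limit or range.

## Working session

There is one attempt and no reset: what is moved stays moved. The work goes in short steps, Python scripts to look and compute and a tool call to move; the robot and the scene stay as the last step left them, time stands still between calls to the robot, and variables do not carry over. Pictures are saved under pics/ and viewed, at most 10 in all, crops included, and the job is handed in when it is done.

Besides the shell and the picture viewer there is one more tool, called after "Emit:" as name(argument=value, ...) on one line, values as JSON. move_arm: Moves the arm, as the interface text tells. Its arguments: {"type":"object","properties":{"series":{"type":"string"},"force":{"type":"number"}},"required":["series"]}

```bash
ls; mkdir -p pics; cat > h.py <<'E'
import numpy as np, cv2
from plant import env
def cam(p):
    R=cv2.Rodrigues(np.array(p["rvec"],float))[0]; return R,np.array(p["tvec"],float).ravel(),np.array(p["intrinsics"],float)
def cloud(p):
    R,t,K=cam(p); h,w=p["z_map"].shape
    u,v=np.meshgrid(np.arange(w),np.arange(h))
    xd=(u-K[0,2])/K[0,0]; yd=(v-K[1,2])/K[1,1]
    x,y=xd.copy(),yd.copy()
    for _ in range(10):
        s=1+p["k1"]*(x*x+y*y); x,y=xd/s,yd/s
    z=p["z_map"]; P=np.stack([x*z,y*z,z],-1)
    W=(P-t)@R; W[z==0]=np.nan
    return W
def proj(p,X):
    R,t,K=cam(p); c=R@np.array(X,float)+t; x,y=c[:2]/c[2]; s=1+p["k1"]*(x*x+y*y)
    return K[0,0]*x*s+K[0,2],K[1,1]*y*s+K[1,2]
E
python3 - <<'E'
from h import *
names="dish grip lip ball pad coaster_red coaster_green red_bottle green_bottle timer cup bur_block enzyme_bottle battery".split()
for c in("top","side"):
    p=env.snapshot(c); cv2.imwrite(f"pics/{c}0.png",p["frame"]); W=cloud(p)
    for n in names:
        for d in env.recognise(p,n)[:3]:
            l,t,w,h=d["box"]; u,v=int(l+w/2),int(t+h/2)
            print(c,n,round(d["conf"],2),np.round(d["box"]).astype(int),W[min(v,419),min(u,559)].round(0))
print({k:np.round(v,3).tolist() for k,v in env.read_state().items()})
E
```

```text
pics
top dish 0.7 [251 174  52  58] [498.   8.  25.]
top grip 0.86 [249 177  52  58] [490.  14.  20.]
top lip 0.83 [253 175  48  54] [504.   9.  29.]
top coaster_red 0.91 [334 223  30  33] [ 397. -205.    6.]
top coaster_red 0.55 [308 191  24  21] [ 498. -112.   77.]
top coaster_green 0.58 [218 192  21  20] [492. 144.  76.]
top red_bottle 0.59 [215 192  14  19] [493. 160.  84.]
top red_bottle 0.59 [310 191  21  22] [ 497. -116.   69.]
top green_bottle 0.52 [314 194  16  14] [ 497. -117.   84.]
top timer 0.68 [389 174  18  17] [ 563. -348.   40.]
top cup 0.59 [409 219  19  17] [ 435. -415.    6.]
top bur_block 0.83 [126 196  29  23] [482. 400.  20.]
top enzyme_bottle 0.89 [140 167  28  19] [557. 347. 104.]
top battery 0.39 [130 245   7  10] [357. 409.  44.]
side dish 0.97 [235 210  60  56] [512. -13.  19.]
side grip 0.76 [236 207  67  52] [505. -35.  23.]
side lip 0.93 [238 208  62  53] [504. -32.  19.]
side coaster_red 0.6 [309 195  28  21] [ 391. -213.    6.]
side coaster_green 0.63 [234 280  27  17] [496. 169.  22.]
side red_bottle 0.72 [238 260  18  35] [496. 172.  63.]
side green_bottle 0.78 [270 191  12  32] [ 507. -103.   61.]
side green_bottle 0.48 [234 277  29  20] [496. 168.  25.]
side timer 0.68 [272 160  20  16] [ 552. -341.   30.]
side cup 0.61 [317 153  12  23] [ 427. -383.   37.]
side bur_block 0.94 [209 356  18  38] [nan nan nan]
side bur_block 0.61 [269 209  18  15] [ 499. -105.   25.]
side enzyme_bottle 0.59 [170 308  34  61] [549. 381.  92.]
{'clock': 1.5, 'joint_pos': [-1.219, 0.13, 1.488, 0.0, 1.523, -0.085], 'joint_velocities': [-0.002, -0.001, -0.001, 0.0, -0.001, 0.001], 'effort': [0.001, -55.975, -49.204, 0.077, 0.023, -0.0], 'eef_pos': [253.844, -543.653, 218.609], 'ee_rot': [[0.906, 0.423, 0.0], [0.423, -0.906, 0.0], [0.0, -0.0, -1.0]], 'ft_force': [-0.027, -0.026, -1.144], 'moment': [0.01, 0.016, 0.012], 'grip_force': 0.0, 'width': 1.005}
```

```bash
ls pics
```

```text
side0.png
top0.png
```

View pics/top0.png

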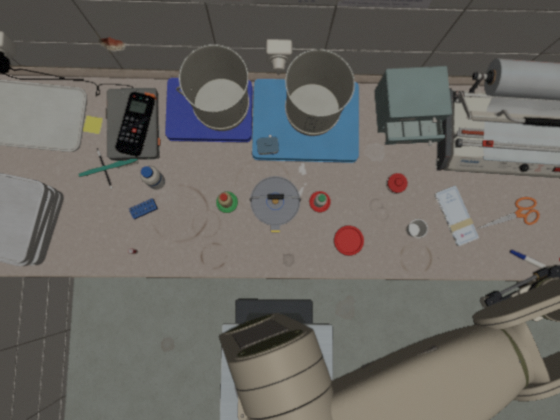

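View pics/side0.png

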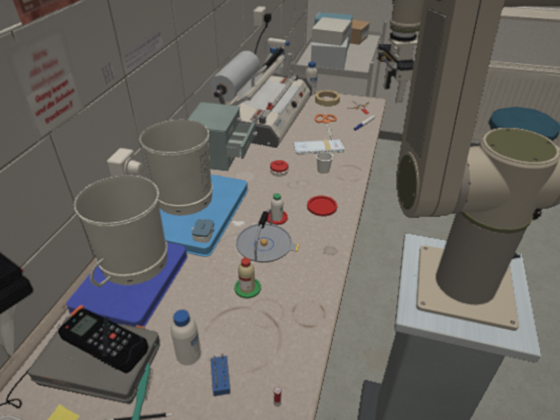

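Top view: red-capped bottle in the green coaster at (227,202); green-capped bottle in the small red coaster at (319,201). The dish is at (275,202) with its yellow lip at (276,232) toward the robot. Candidates for coaster_red: the small one at (319,201) under the green-capped bottle, the larger red disc at (348,240), and the red timer at (397,183). I choose (319,201), because it is the smaller one and beside the pad. Now a close crop and measurements.

```bash
python3 - <<'E'
from h import *
ims=[]
for c,(x0,x1,y0,y1) in (("top",(200,370,160,260)),("side",(220,350,180,305))):
    ps=[env.snapshot(c) for _ in range(4)]; p=ps[0]
    p["z_map"]=np.median([q["z_map"] for q in ps],0).astype(np.float32)
    f=np.mean([q["frame"].astype(float) for q in ps],0).astype(np.uint8)
    ims.append(cv2.resize(f[y0:y1,x0:x1],None,fx=4.5 if c=="top" else 4,fy=4.5 if c=="top" else 4,interpolation=cv2.INTER_CUBIC))
    np.save(c+".npy",p,allow_pickle=True)
    W=cloud(p); hsv=cv2.cvtColor(f,cv2.COLOR_BGR2HSV).astype(int); H,S,V=hsv[...,0],hsv[...,1],hsv[...,2]
    X,Y,Z=W[...,0],W[...,1],W[...,2]
    red=((H<8)|(H>172))&(S>140)&(V>60); grn=(H>40)&(H<85)&(S>100)&(V>40)
    box=(X>400)&(X<600)&(abs(Y-20)<220)
    for nm,m in(("red",red),("green",grn)):
        for zn,zz in(("coaster",(Z<15)),("cap",(Z>50))):
            for s,side in(("y+",Y>20),("y-",Y<20)):
                k=m&box&zz&side
                if k.sum()>4:
                    q=W[k]; (cc),r=cv2.minEnclosingCircle(q[:,:2].astype(np.float32))
                    print(c,nm,zn,s,k.sum(),"mean",q.mean(0).round(1),"min",q.min(0).round(1),"max",q.max(0).round(1),"circ",np.round(cc,1),round(r,1))
    k=box&(abs(Y-15)<60)&(Z>85)&(Z<125); q=W[k]; print(c,"gripblock",k.sum(),q.mean(0).round(1),q.min(0).round(1),q.max(0).round(1))
    yel=(H>18)&(H<32)&(S>120)&(V>120)&(X>370)&(X<470)&(abs(Y-15)<60); q=W[yel]; print(c,"lip",yel.sum(),q.mean(0).round(1) if len(q) else 0)
    for s,side in(("y+",(Y>110)&(Y<200)),("y-",(Y<-70)&(Y>-160))):
        k=box&side&(Z>25)&(Z<58); q=W[k]; print(c,"body",s,k.sum(),q.mean(0).round(1),q.min(0).round(1),q.max(0).round(1)); 
        k=box&side&(Z>70); q=W[k]; print(c,"capz",s,k.sum(),q.mean(0).round(1),q.min(0).round(1),q.max(0).round(1))
ims[0]=cv2.resize(ims[0],(765,450))
cv2.imwrite("pics/c1.png",ims[0]); cv2.imwrite("pics/c2.png",ims[1])
E
```

```text
top red coaster y- 266 mean [ 470.1 -144.8    6.4] min [ 401.8 -200.     0.8] max [536.3 -92.5  14.9] circ [ 467.7 -150.8] 79.7
top red cap y+ 40 mean [502.7 155.2  97.3] min [493.9 147.4  92.7] max [511.1 163.9 100.2] circ [502.8 155.2] 9.3
top green coaster y+ 130 mean [494.  148.3   5.5] min [4.748e+02 1.261e+02 4.000e-01] max [529.  182.4  10.5] circ [502.9 154.1] 29.7
top green cap y- 27 mean [ 505.8 -118.    84.8] min [ 499.5 -125.2   82.3] max [ 513.7 -110.8   87.4] circ [ 506.1 -117.9] 7.8
top gripblock 153 [504.4  14.6 106.5] [498.5 -43.2  89.1] [510.7  73.5 116.1]
top lip 6 [415.9  12.   29.4]
top body y+ 23 [491.7 148.2  43. ] [485.2 137.5  28.4] [507.7 168.2  57.2]
top capz y+ 137 [502.2 154.6  88.9] [486.3 138.6  70.1] [576.1 190.7 661.8]
top body y- 27 [ 495.3 -111.5   40.5] [ 489.9 -131.1   25. ] [ 509.4 -101.3   56.4]
top capz y- 62 [ 506.5 -116.1  103.2] [ 493.5 -127.9   70.1] [553.6 -75.3 777.6]
side red coaster y- 152 mean [ 463.6 -144.4    8.5] min [ 400.2 -198.8    2.8] max [535.5 -92.8  14.7] circ [ 466.5 -148.7] 80.3
side red cap y+ 67 mean [503.  159.8  90.3] min [492.6 147.2  52.3] max [514.3 173.1 100.8] circ [503.9 160.4] 13.9
side green coaster y+ 168 mean [498.9 162.5   7. ] min [472.8 127.5   2.4] max [532.9 183.7  11.1] circ [502.9 155.2] 30.2
side green cap y- 26 mean [ 507.  -116.4   85.5] min [ 499.3 -123.3   81.8] max [ 514.3 -111.    88.3] circ [ 507.1 -117.5] 8.4
side gripblock 153 [504.6  24.2 106.7] [498.8 -40.   86.8] [513.6  74.6 116.4]
side lip 9 [417.3   9.3  30.1]
side body y+ 152 [499.4 167.4  41.3] [485.5 151.5  25. ] [522.2 173.3  57.8]
side capz y+ 200 [502.  160.3  85.1] [486.8 142.5  70.2] [522.1 172.3 100.8]
side body y- 107 [ 504.1 -108.5   41.6] [ 490.8 -119.3   25. ] [ 522.  -102.7   57. ]
side capz y- 74 [ 506.6 -116.    80.4] [ 495.  -129.8   70.2] [ 520.5 -108.2   88.3]
```

View pics/c1.png

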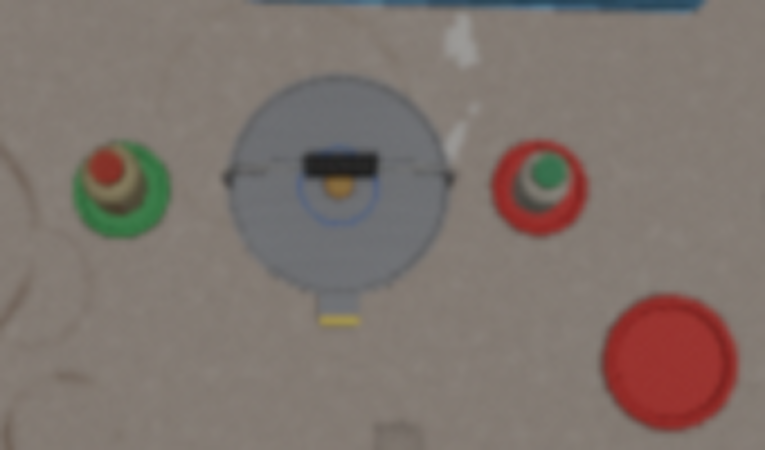

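View pics/c2.png

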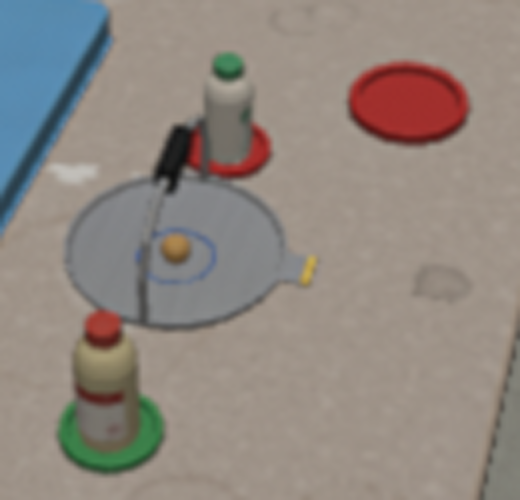

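The crops confirm it: the small red coaster holds the green-capped bottle, and the larger red dish at (348,240) is the decoy. Next I'll refine the small red coaster, dish centre and dish yaw.

```bash
python3 - <<'E'
from h import *
for c in("top","side"):
    p=np.load(c+".npy",allow_pickle=True).item(); W=cloud(p); X,Y,Z=np.moveaxis(W,-1,0)
    hsv=cv2.cvtColor(p["frame"],cv2.COLOR_BGR2HSV).astype(int); H,S,V=np.moveaxis(hsv,-1,0)
    k=((H<8)|(H>172))&(S>140)&(V>60)&(np.hypot(X-503,Y+117)<45)&(Z<15); q=W[k]
    print(c,"redcoaster",q.min(0).round(1),q.max(0).round(1),np.round(cv2.minEnclosingCircle(q[:,:2].astype(np.float32))[0],1))
    k=(np.hypot(X-505,Y-15)<85)&(X>428)&(Z>15)&(Z<34)&(S<60); q=W[k]
    print(c,"dish",q.min(0).round(1),q.max(0).round(1),cv2.minEnclosingCircle(q[:,:2].astype(np.float32)))
    k=(abs(X-505)<15)&(abs(Y-15)<24)&(Z>100)&(Z<122)&(V<70); q=W[k]
    print(c,"block",len(q),q.min(0).round(1),q.max(0).round(1),q.mean(0).round(1),cv2.minAreaRect(q[:,:2].astype(np.float32)))
    k=(abs(X-505)<20)&(abs(Y-15)<85)&(Z>60)&(Z<125); q=W[k]
    print(c,"bail",len(q),q.mean(0).round(1),"slope dx/dy",np.polyfit(q[:,1],q[:,0],1).round(3))
    k=(H>15)&(H<35)&(S>90)&(V>90)&(X>380)&(X<440)&(abs(Y-15)<40); q=W[k]; print("lip",len(q),q.min(0).round(1),q.max(0).round(1),q.mean(0).round(1))
print(env.read_state()["clock"])
E
```

```text
top redcoaster [ 478.1 -149.5    0.8] [536.3 -92.5  14.9] [ 507.3 -120.9]
top dish [430.2 -58.8  15.1] [578.2  84.6  33.6] ((504.28106689453125, 13.02182388305664), 74.79122924804688)
top block 77 [499.   -6.5 108.7] [510.6  34.6 116.1] [504.8  13.3 112.9] ((504.7041015625, 14.092403411865234), (11.437559127807617, 41.00702667236328), 0.7818689942359924)
top bail 173 [504.5  13.  103.5] slope dx/dy [-1.50000e-02  5.04704e+02]
lip 16 [415.8  -1.1  25.4] [419.1  22.1  30.7] [417.2  10.5  28.6]
side redcoaster [ 479.  -146.3    2.8] [535.5 -92.8  11.2] [ 508.  -119.7]
side dish [428.6 -63.7  15.3] [579.2  84.7  34. ] ((503.94097900390625, 9.074065208435059), 75.809326171875)
side block 82 [498.8  -8.5 100.6] [511.3  33.4 116.4] [503.9  16.1 111.9] ((505.09417724609375, 12.561956405639648), (11.793313980102539, 41.892295837402344), 1.4821735620498657)
side bail 191 [504.7  24.5 100.4] slope dx/dy [-7.0000e-03  5.0489e+02]
lip 18 [414.7  -4.1  27. ] [420.2  22.7  32.2] [417.3   9.   29.8]
1.9
```

Emit:
move_arm(series="31 -21 0 0 0 0 1; 62 -42 0 0 0 0 1; 93 -63 0 0 0 0 1; 124 -84 0 0 0 0 1; 155 -105 0 0 0 0 1", force=15)

```text
clock: 2.32
eef_pos: [350.4, -381.5, 218.7]
ee_rot: [[0.906, 0.423, 0.0], [0.423, -0.906, -0.0], [0.0, 0.0, -1.0]]
ft_force: [0.4, 0.2, -0.0]
width: 1.001
grip_force: 0.0
```

Emit:
move_arm(series="31 -21 0 0 0 0 1; 62 -42 0 0 0 0 1; 93 -63 0 0 0 0 1; 124 -84 0 0 0 0 1; 155 -105 0 0 0 0 1")

```text
clock: 2.73
eef_pos: [446.5, -220.6, 218.9]
ee_rot: [[0.906, 0.423, 0.001], [0.423, -0.906, -0.0], [0.0, 0.001, -1.0]]
ft_force: [1.6, -0.3, 0.3]
width: 0.998
grip_force: 0.0
```

Emit:
move_arm(series="25 -17 0 0 0 -0.12 1; 50 -34 0 0 0 -0.24 1; 75 -51 0 0 0 -0.36 1; 99 -68 0 0 0 -0.48 1; 99 -68 0 0 0 -0.6 1")

```text
clock: 3.15
eef_pos: [508.7, -114.5, 218.8]
ee_rot: [[0.501, 0.866, 0.001], [0.866, -0.501, 0.002], [0.002, 0.0, -1.0]]
ft_force: [0.2, -0.6, 0.3]
width: 1.001
grip_force: 0.0
```

Emit:
move_arm(series="0 0 15 0 0 -0.12 1; 0 0 30 0 0 -0.24 1; 0 0 50 0 0 -0.36 1; 0 0 68 0 0 -0.48 1; 0 0 68 0 0 -0.554 1")

```text
clock: 3.57
eef_pos: [504.5, -117.8, 146.3]
ee_rot: [[-0.027, 1.0, -0.006], [1.0, 0.027, 0.002], [0.002, -0.006, -1.0]]
ft_force: [0.1, 0.1, -0.0]
width: 1.001
grip_force: 0.0
```

Emit:
move_arm(series="0 0 35 0 0 0 1; 0 0 70 0 0 0 1; 0 0 105 0 0 0 1; 0 0 126 0 0 0 1; 0 0 126 0 0 0 1")

```text
clock: 3.98
eef_pos: [502.4, -117.3, 19.2]
ee_rot: [[-0.02, 1.0, -0.009], [1.0, 0.02, 0.003], [0.003, -0.009, -1.0]]
ft_force: [-0.3, -0.7, -0.8]
width: 0.998
grip_force: 0.0
```

Emit:
move_arm(series="0 0 0 0 0 0 0; 0 0 0 0 0 0 0; 0 0 0 0 0 0 0; 0 0 0 0 0 0 0; 0 0 0 0 0 0 0", force=15)

```text
clock: 4.4
eef_pos: [508.2, -119.2, 26.4]
ee_rot: [[-0.02, 1.0, 0.003], [1.0, 0.02, -0.001], [-0.001, 0.003, -1.0]]
ft_force: [-0.4, 0.6, 0.2]
width: 0.689
grip_force: 0.0
```

Emit:
move_arm(series="0 0 0 0 0 0 0; 0 0 0 0 0 0 0; 0 0 0 0 0 0 0; 0 0 0 0 0 0 0")

```text
clock: 4.73
eef_pos: [506.8, -118.7, 24.7]
ee_rot: [[-0.02, 1.0, 0.0], [1.0, 0.02, -0.0], [-0.0, 0.0, -1.0]]
ft_force: [0.1, -0.0, 0.4]
width: 0.406
grip_force: 0.0
```

Emit:
move_arm(series="0 0 0 0 0 0 0; 0 0 0 0 0 0 0; 0 0 0 0 0 0 0; 0 0 0 0 0 0 0")

```text
clock: 5.07
eef_pos: [506.8, -118.7, 24.6]
ee_rot: [[-0.02, 1.0, -0.0], [1.0, 0.02, 0.0], [0.0, -0.0, -1.0]]
ft_force: [0.5, -1.2, 0.4]
width: 0.364
grip_force: 15.0
```

Emit:
move_arm(series="0 0 -8 0 0 0 0; 0 0 -22 0 0 0 0; 0 0 -38 0 0 0 0; 0 0 -48 0 0 0 0; 0 0 -50 0 0 0 0")

```text
clock: 5.48
eef_pos: [508.4, -119.3, 77.3]
ee_rot: [[-0.02, 1.0, 0.004], [1.0, 0.02, -0.001], [-0.001, 0.004, -1.0]]
ft_force: [0.4, -0.4, -0.9]
width: 0.364
grip_force: 15.0
```

Emit:
move_arm(series="3 -10 0 0 0 0 0; 11 -33 0 0 0 0 0; 20 -60 0 0 0 0 0; 27 -80 0 0 0 0 0; 29 -87 0 0 0 0 0")

```text
clock: 5.9
eef_pos: [416.4, -90.4, 73.3]
ee_rot: [[-0.02, 1.0, -0.003], [1.0, 0.02, 0.001], [0.001, -0.003, -1.0]]
ft_force: [-0.6, 0.0, -1.2]
width: 0.367
grip_force: 15.0
```

Emit:
move_arm(series="0 0 0 0 0 0 0; 0 0 10 0 0 0 0; 0 0 25 0 0 0 0; 0 0 38 0 0 0 0; 0 0 46 0 0 0 0")

```text
clock: 6.32
eef_pos: [419.6, -91.6, 26.9]
ee_rot: [[-0.02, 1.0, -0.001], [1.0, 0.02, 0.0], [0.0, -0.001, -1.0]]
ft_force: [-0.4, -0.1, -1.0]
width: 0.365
grip_force: 15.0
```

Emit:
move_arm(series="0 0 3 0 0 0 0; 0 0 5 0 0 0 0; 0 0 6.5 0 0 0 0; 0 0 6.5 0 0 0 0; 0 0 6.5 0 0 0 0")

```text
clock: 6.73
eef_pos: [419.8, -91.7, 22.7]
ee_rot: [[-0.02, 1.0, 0.001], [1.0, 0.02, -0.0], [-0.0, 0.001, -1.0]]
ft_force: [0.1, 0.7, -1.0]
width: 0.364
grip_force: 15.0
```

Emit:
move_arm(series="0 0 0 0 0 0 1; 0 0 0 0 0 0 1; 0 0 0 0 0 0 1; 0 0 0 0 0 0 1; 0 0 0 0 0 0 1")

```text
clock: 7.15
eef_pos: [419.4, -91.5, 22.3]
ee_rot: [[-0.02, 1.0, 0.0], [1.0, 0.02, -0.0], [-0.0, 0.0, -1.0]]
ft_force: [-0.4, -0.6, -0.8]
width: 0.67
grip_force: 0.0
```

Emit:
move_arm(series="0 0 -15 0 0 0 1; 0 0 -50 0 0 0 1; 0 0 -90 0 0 0 1; 0 0 -125 0 0 0 1; 0 0 -140 0 0 0 1")

```text
clock: 7.57
eef_pos: [421.5, -92.2, 167.6]
ee_rot: [[-0.02, 1.0, 0.006], [1.0, 0.02, -0.002], [-0.002, 0.006, -1.0]]
ft_force: [1.8, -0.2, 0.3]
width: 0.991
grip_force: 0.0
```

Emit:
move_arm(series="20 8 0 0 0 0 1; 55 20 0 0 0 0 1; 90 33 0 0 0 0 1; 125 45 0 0 0 0 1; 160 58 0 0 0 0 1")

```text
clock: 7.98
eef_pos: [474.4, 71.3, 162.4]
ee_rot: [[-0.019, 1.0, 0.001], [1.0, 0.019, 0.0], [0.0, 0.001, -1.0]]
ft_force: [0.5, -0.8, 0.0]
width: 0.999
grip_force: 0.0
```

Emit:
move_arm(series="35 13 0 0 0 0 1; 65 24 0 0 0 0 1; 80 29 0 0 0 0 1; 85 30.5 0 0 0 0 1; 85 30.5 0 0 0 0 1")

```text
clock: 8.4
eef_pos: [502.7, 156.1, 161.9]
ee_rot: [[-0.022, 1.0, -0.001], [1.0, 0.022, -0.0], [-0.0, -0.001, -1.0]]
ft_force: [0.1, -0.7, -0.1]
width: 1.001
grip_force: 0.0
```

Emit:
move_arm(series="0 0 15 0 0 0 1; 0 0 50 0 0 0 1; 0 0 90 0 0 0 1; 0 0 125 0 0 0 1; 0 0 136 0 0 0 1")

```text
clock: 8.82
eef_pos: [498.4, 152.7, 20.6]
ee_rot: [[-0.019, 1.0, -0.008], [1.0, 0.019, -0.002], [-0.002, -0.008, -1.0]]
ft_force: [-0.9, 0.6, -1.3]
width: 0.998
grip_force: 0.0
```

Emit:
move_arm(series="0 0 0 0 0 0 0; 0 0 0 0 0 0 0; 0 0 0 0 0 0 0; 0 0 0 0 0 0 0; 0 0 0 0 0 0 0")

```text
clock: 9.23
eef_pos: [504.8, 155.5, 28.6]
ee_rot: [[-0.02, 1.0, 0.004], [1.0, 0.02, 0.001], [0.001, 0.004, -1.0]]
ft_force: [0.7, 0.4, -0.3]
width: 0.693
grip_force: 0.0
```

Emit:
move_arm(series="0 0 0 0 0 0 0; 0 0 0 0 0 0 0; 0 0 0 0 0 0 0; 0 0 0 0 0 0 0; 0 0 0 0 0 0 0")

```text
clock: 9.65
eef_pos: [503.1, 155.3, 26.4]
ee_rot: [[-0.02, 1.0, 0.0], [1.0, 0.02, 0.0], [0.0, 0.0, -1.0]]
ft_force: [-0.4, -0.3, 1.4]
width: 0.404
grip_force: 15.0
```

Emit:
move_arm(series="0 0 0 0 0 0 0; 0 0 0 0 0 0 0; 0 0 0 0 0 0 0")

```text
clock: 9.9
eef_pos: [503.1, 155.3, 26.3]
ee_rot: [[-0.02, 1.0, 0.0], [1.0, 0.02, 0.0], [0.0, 0.0, -1.0]]
ft_force: [-0.6, 1.1, 2.6]
width: 0.402
grip_force: 15.0
```

Emit:
move_arm(series="0 0 -10 0 0 0 0; 0 0 -40 0 0 0 0; 0 0 -80 0 0 0 0; 0 0 -118 0 0 0 0; 0 0 -138 0 0 0 0")

```text
clock: 10.32
eef_pos: [504.3, 155.6, 169.5]
ee_rot: [[-0.02, 1.0, 0.005], [1.0, 0.02, 0.001], [0.001, 0.005, -1.0]]
ft_force: [1.1, 0.7, -1.5]
width: 0.404
grip_force: 15.0
```

Emit:
move_arm(series="0 0 0 0 0 0 0; -15 0 0 0 0 0 0; -45 0 0 0 0 0 0; -80 0 0 0 0 0 0; -115 -1 0 0 0 0 0")

```text
clock: 10.73
eef_pos: [503.1, 39.5, 163.0]
ee_rot: [[-0.022, 1.0, -0.002], [1.0, 0.022, 0.0], [0.0, -0.002, -1.0]]
ft_force: [-0.2, 0.2, -1.4]
width: 0.399
grip_force: 15.0
```

Emit:
move_arm(series="-35 0 0 0 0 0 0; -70 0 0 0 0 0 0; -105 0 0 0 0 0 0; -135 -0.5 0 0 0 0 0; -152 -0.5 0 0 0 0 0")

```text
clock: 11.15
eef_pos: [505.4, -114.6, 162.9]
ee_rot: [[-0.018, 1.0, -0.002], [1.0, 0.018, -0.0], [-0.0, -0.002, -1.0]]
ft_force: [0.2, 0.4, -1.6]
width: 0.402
grip_force: 15.0
```

Emit:
move_arm(series="-8.5 0 0 0 0 0 0; -8.5 0 10 0 0 0 0; -8.5 0 35 0 0 0 0; -8.5 0 65 0 0 0 0; -8.5 0 95 0 0 0 0")

```text
clock: 11.57
eef_pos: [506.8, -118.7, 67.5]
ee_rot: [[-0.021, 1.0, 0.001], [1.0, 0.021, 0.0], [0.0, 0.001, -1.0]]
ft_force: [-0.1, 0.7, -1.5]
width: 0.405
grip_force: 15.0
```

Emit:
move_arm(series="0 0 18 0 0 0 0; 0 0 26 0 0 0 0; 0 0 28 0 0 0 0; 0 0 28 0 0 0 0; 0 0 28 0 0 0 0")

```text
clock: 11.98
eef_pos: [507.9, -120.0, 42.4]
ee_rot: [[-0.021, 1.0, 0.002], [1.0, 0.021, -0.001], [-0.001, 0.002, -1.0]]
ft_force: [0.4, 1.0, -0.9]
width: 0.406
grip_force: 15.0
```

Emit:
move_arm(series="0 0 4 0 0 0 0; 0 0 8 0 0 0 0; 0 0 11 0 0 0 0; 0 0 13.5 0 0 0 0; 0 0 14.5 0 0 0 0")

```text
clock: 12.4
eef_pos: [506.6, -120.2, 26.3]
ee_rot: [[-0.02, 1.0, -0.0], [1.0, 0.02, 0.0], [0.0, -0.0, -1.0]]
ft_force: [-3.9, 0.6, 11.9]
width: 0.403
grip_force: 15.0
```

Emit:
move_arm(series="0 0 0 0 0 0 0; 0 0 0 0 0 0 0; 0 0 0 0 0 0 0")

```text
clock: 12.65
eef_pos: [506.9, -120.3, 26.7]
ee_rot: [[-0.02, 1.0, 0.0], [1.0, 0.02, 0.0], [0.0, 0.0, -1.0]]
ft_force: [-0.1, -0.0, -0.4]
width: 0.402
grip_force: 15.0
```

```bash
python3 - <<'E'
from h import *
a=env.snapshot("top")["frame"][170:270,200:370]; b=env.snapshot("side")["frame"][170:300,210:350]
a=cv2.resize(a,(700,412),interpolation=cv2.INTER_CUBIC)[:,200:]; b=cv2.resize(b,None,fx=2.1,fy=412/130,interpolation=cv2.INTER_CUBIC)
cv2.imwrite("pics/m1.png",np.hstack([a,b])); print(env.read_state()["ft_force"])
E
```

```text
[ 0.19396491 -0.88819477 -1.13000346]
```

View pics/m1.png

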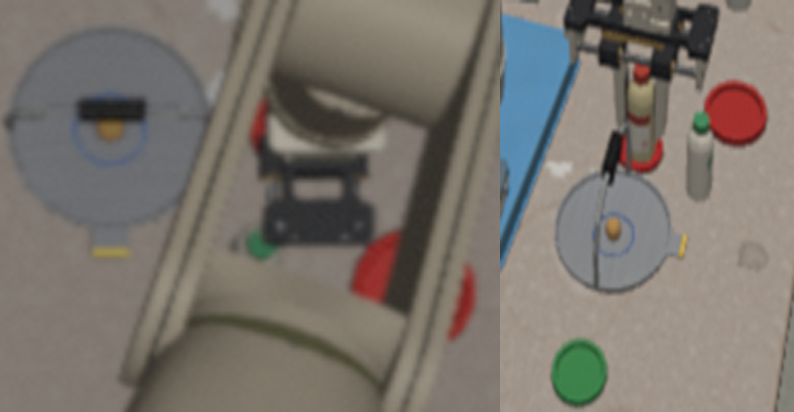

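The red bottle stands in the small red coaster and the green bottle waits upright beside it. Now I release it and fetch the green one.

Emit:
move_arm(series="0 0 0 0 0 0 0.7; 0 0 0 0 0 0 0.7; 0 0 0 0 0 0 0.7; 0 0 0 0 0 0 0.7; 0 0 0 0 0 0 0.7")

```text
clock: 13.17
eef_pos: [507.0, -120.3, 26.7]
ee_rot: [[-0.02, 1.0, 0.0], [1.0, 0.02, -0.0], [-0.0, 0.0, -1.0]]
ft_force: [-0.1, -0.4, -0.2]
width: 0.684
grip_force: 0.0
```

Emit:
move_arm(series="0 0 -12 0 0 0 0.7; 0 0 -45 0 0 0 0.7; 0 0 -80 0 0 0 0.7; 0 0 -105 0 0 0 0.7; 0 0 -115 0 0 0 0.7")

```text
clock: 13.58
eef_pos: [509.4, -121.1, 147.4]
ee_rot: [[-0.02, 1.0, 0.007], [1.0, 0.02, -0.002], [-0.002, 0.007, -1.0]]
ft_force: [1.0, -0.7, 0.6]
width: 0.695
grip_force: 0.0
```

Emit:
move_arm(series="5 -15 0 0 0 0 0.7; 15 -45 0 0 0 0 0.7; 25 -72 0 0 0 0 0.7; 30 -86.5 0 0 0 0 0.7; 30 -86.5 0 0 0 0 0.7")

```text
clock: 14.0
eef_pos: [417.3, -91.0, 141.1]
ee_rot: [[-0.02, 1.0, -0.002], [1.0, 0.02, 0.001], [0.001, -0.002, -1.0]]
ft_force: [-0.7, 0.7, 1.1]
width: 0.701
grip_force: 0.0
```

Emit:
move_arm(series="0 0 12 0 0 0 0.7; 0 0 45 0 0 0 0.7; 0 0 80 0 0 0 0.7; 0 0 107 0 0 0 0.7; 0 0 117 0 0 0 0.7")

```text
clock: 14.42
eef_pos: [417.0, -91.1, 19.7]
ee_rot: [[-0.02, 1.0, -0.006], [1.0, 0.02, 0.002], [0.002, -0.006, -1.0]]
ft_force: [-1.4, -0.3, -0.2]
width: 0.701
grip_force: 0.0
```

Emit:
move_arm(series="0 0 0 0 0 0 0.7; 0 0 1 0 0 0 0; 0 0 1 0 0 0 0; 0 0 1 0 0 0 0; 0 0 1 0 0 0 0")

```text
clock: 14.83
eef_pos: [421.3, -92.5, 25.3]
ee_rot: [[-0.02, 1.0, 0.003], [1.0, 0.02, -0.001], [-0.001, 0.003, -1.0]]
ft_force: [0.1, 0.1, 1.0]
width: 0.464
grip_force: 0.0
```

Emit:
move_arm(series="0 0 0 0 0 0 0; 0 0 0 0 0 0 0; 0 0 0 0 0 0 0; 0 0 0 0 0 0 0; 0 0 0 0 0 0 0")

```text
clock: 15.25
eef_pos: [420.7, -92.3, 24.7]
ee_rot: [[-0.02, 1.0, 0.002], [1.0, 0.02, -0.001], [-0.001, 0.002, -1.0]]
ft_force: [-0.8, -0.4, 6.6]
width: 0.366
grip_force: 15.0
```

Emit:
move_arm(series="0 0 -12 0 0 0 0; 0 0 -45 0 0 0 0; 0 0 -85 0 0 0 0; 0 0 -120 0 0 0 0; 0 0 -140 0 0 0 0")

```text
clock: 15.67
eef_pos: [421.1, -92.4, 168.0]
ee_rot: [[-0.02, 1.0, 0.004], [1.0, 0.02, -0.002], [-0.002, 0.004, -1.0]]
ft_force: [1.2, 0.1, -1.2]
width: 0.362
grip_force: 15.0
```

Emit:
move_arm(series="10 4 0 0 0 0 0; 35 13 0 0 0 0 0; 70 26 0 0 0 0 0; 105 38 0 0 0 0 0; 140 51 0 0 0 0 0")

```text
clock: 16.08
eef_pos: [468.0, 50.4, 163.7]
ee_rot: [[-0.019, 1.0, 0.0], [1.0, 0.019, -0.0], [-0.0, 0.0, -1.0]]
ft_force: [1.2, -0.0, -1.2]
width: 0.362
grip_force: 15.0
```

Emit:
move_arm(series="35 12 0 0 0 0 0; 68 24 0 0 0 0 0; 92 32 0 0 0 0 0; 104 37 0 0 0 0 0; 105 37 0 0 0 0 0")

```text
clock: 16.5
eef_pos: [503.0, 156.8, 163.3]
ee_rot: [[-0.023, 1.0, -0.001], [1.0, 0.023, 0.0], [0.0, -0.0, -1.0]]
ft_force: [0.6, -0.3, -0.7]
width: 0.369
grip_force: 15.0
```

Emit:
move_arm(series="0 0 12 0 0 0 0; 0 0 45 0 0 0 0; 0 0 80 0 0 0 0; 0 0 110 0 0 0 0; 0 0 122 0 0 0 0")

```text
clock: 16.92
eef_pos: [498.7, 152.2, 36.1]
ee_rot: [[-0.018, 1.0, -0.007], [1.0, 0.018, -0.002], [-0.002, -0.008, -1.0]]
ft_force: [-1.2, 0.3, -1.5]
width: 0.363
grip_force: 15.0
```

Emit:
move_arm(series="0 0 0 0 0 0 0; 0 0 0 0 0 0 0; 0 0 0 0 0 0 0; 0 0 0 0 0 0 0")

```text
clock: 17.25
eef_pos: [504.9, 154.8, 44.2]
ee_rot: [[-0.02, 1.0, 0.004], [1.0, 0.02, 0.001], [0.001, 0.004, -1.0]]
ft_force: [-0.2, 0.3, -0.4]
width: 0.364
grip_force: 15.0
```

Emit:
move_arm(series="0 0 4 0 0 0 0; 0 0 8 0 0 0 0; 0 0 11 0 0 0 0; 0 0 13 0 0 0 0; 0 0 14 0 0 0 0")

```text
clock: 17.67
eef_pos: [502.6, 154.8, 27.7]
ee_rot: [[-0.02, 1.0, -0.001], [1.0, 0.02, -0.0], [-0.0, -0.001, -1.0]]
ft_force: [-6.2, -0.5, 11.9]
width: 0.365
grip_force: 15.0
```

Emit:
move_arm(series="0 0 0 0 0 0 0; 0 0 0 0 0 0 0; 0 0 0.5 0 0 0 0; 0 0 0.5 0 0 0 0; 0 0 0.5 0 0 0 0")

```text
clock: 18.08
eef_pos: [502.7, 154.8, 27.7]
ee_rot: [[-0.02, 1.0, -0.0], [1.0, 0.02, -0.0], [0.0, -0.0, -1.0]]
ft_force: [-5.7, -0.5, 7.6]
width: 0.364
grip_force: 15.0
```

Emit:
move_arm(series="0 0 0 0 0 0 0.8; 0 0 0 0 0 0 0.8; 0 0 0 0 0 0 0.8; 0 0 0 0 0 0 0.8; 0 0 0 0 0 0 0.8")

```text
clock: 18.5
eef_pos: [502.9, 154.7, 27.0]
ee_rot: [[-0.02, 1.0, -0.0], [1.0, 0.02, -0.0], [-0.0, -0.0, -1.0]]
ft_force: [0.3, 0.3, 0.1]
width: 0.675
grip_force: 0.0
```

Emit:
move_arm(series="0 0 -12 0 0 0 0.8; 0 0 -45 0 0 0 0.8; 0 0 -85 0 0 0 0.8; 0 0 -120 0 0 0 0.8; 0 0 -140 0 0 0 0.8")

```text
clock: 18.92
eef_pos: [504.7, 155.1, 173.0]
ee_rot: [[-0.02, 1.0, 0.006], [1.0, 0.02, 0.001], [0.001, 0.006, -1.0]]
ft_force: [0.3, -0.6, -0.1]
width: 0.798
grip_force: 0.0
```

```bash
python3 - <<'E'
from h import *
for c in("top","side"):
    p=env.snapshot(c); W=cloud(p); X,Y,Z=np.moveaxis(W,-1,0)
    hsv=cv2.cvtColor(p["frame"],cv2.COLOR_BGR2HSV).astype(int); H,S,V=np.moveaxis(hsv,-1,0)
    red=((H<8)|(H>172))&(S>140)&(V>60); grn=(H>40)&(H<85)&(S>100)&(V>40)
    for n,m,xy in(("red",red,(507,-120)),("grn",grn,(503,154))):
        for z in((0,15),(65,110)):
            q=W[m&(np.hypot(X-xy[0],Y-xy[1])<45)&(Z>z[0])&(Z<z[1])]
            if len(q)>4: print(c,n,z,len(q),q.mean(0).round(1),q.min(0).round(1),q.max(0).round(1),np.round(cv2.minEnclosingCircle(q[:,:2].astype(np.float32))[0],1))
    k=(abs(X-505)<15)&(abs(Y-15)<24)&(Z>100)&(Z<122)&(V<70); q=W[k]
    if len(q): print(c,"block",len(q),q.mean(0).round(1),cv2.minAreaRect(q[:,:2].astype(np.float32)))
    if c=="side": cv2.imwrite("pics/m2.png",cv2.resize(p["frame"][160:310,200:360],None,fx=3.5,fy=3.5,interpolation=cv2.INTER_CUBIC))
    else: np.save("top2.npy",p,allow_pickle=True)
E
```

```text
top red (0, 15) 126 [ 500.9 -116.5    6.7] [ 477.8 -149.9    0. ] [536.  -92.3  14.6] [ 507.1 -120.1]
top red (65, 110) 41 [ 506.5 -118.9   96.4] [ 497.8 -129.4   68.4] [ 522.4 -109.6  103.1] [ 510.1 -116.6]
top block 77 [504.7  12.8 112.8] ((504.67767333984375, 14.056976318359375), (41.126529693603516, 12.213873863220215), 89.5593032836914)
side red (0, 15) 68 [ 497.4 -111.8    8. ] [ 479.3 -147.2    1.6] [530.4 -90.9  13.4] [ 509.2 -121. ]
side grn (0, 15) 192 [501.5 161.9   6.9] [473.9 127.9   1. ] [533.5 184.8  12.1] [503.4 155.3]
side grn (65, 110) 45 [501.9 156.6  84.9] [493.8 147.4  79.7] [510.5 164.3  88. ] [501.7 155.9]
```

View pics/m2.png

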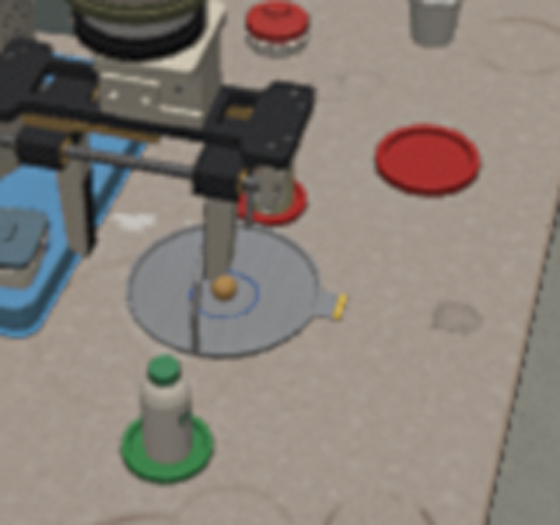

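Both bottles stand in their own coasters, and the green one at (165,420) in the crop is upright and central. Now the dish.

Emit:
move_arm(series="-10 0 0 0 0 0 0.8; -40 0 0 0 0 0 0.8; -75 0 0 0 0 0 0.8; -110 -1 0 0 0 0 0.8; -135 -1 0 0 0 0 0.8")

```text
clock: 19.43
eef_pos: [502.8, 16.9, 165.1]
ee_rot: [[-0.02, 1.0, -0.004], [1.0, 0.02, -0.001], [-0.001, -0.004, -1.0]]
ft_force: [0.2, 0.3, -0.4]
width: 0.799
grip_force: 0.0
```

Emit:
move_arm(series="-6 0 0 0 0 0 0.8; -6.5 0 0 0 0 0 0.8; -6.5 0 0 0 0 0 0.8; -6.5 0 0 0 0 0 0.8; -6.5 0 0 0 0 0 0.8")

```text
clock: 19.85
eef_pos: [504.4, 14.4, 166.7]
ee_rot: [[-0.021, 1.0, -0.001], [1.0, 0.021, 0.0], [0.0, -0.001, -1.0]]
ft_force: [-0.5, -0.2, -1.2]
width: 0.8
grip_force: 0.0
```

Emit:
move_arm(series="0 0 8 0 0 0 0.8; 0 0 20 0 0 0 0.8; 0 0 32 0 0 0 0.8; 0 0 44 0 0 0 0.8; 0 0 56 0 0 0 0.8")

```text
clock: 20.27
eef_pos: [504.0, 13.5, 109.0]
ee_rot: [[-0.02, 1.0, -0.002], [1.0, 0.02, 0.0], [0.0, -0.002, -1.0]]
ft_force: [-0.6, -0.5, 0.2]
width: 0.802
grip_force: 0.0
```

Emit:
move_arm(series="0 0 10 0 0 0 0.6; 0 0 16 0 0 0 0.6; 0 0 18 0 0 0 0.6; 0 0 18 0 0 0 0.6; 0 0 18 0 0 0 0.6")

```text
clock: 20.68
eef_pos: [505.0, 13.2, 93.5]
ee_rot: [[-0.02, 1.0, 0.001], [1.0, 0.02, -0.0], [-0.0, 0.001, -1.0]]
ft_force: [0.0, 0.6, 0.2]
width: 0.606
grip_force: 0.0
```

Emit:
move_arm(series="0 0 0 0 0 0 0.4; 0 0 0 0 0 0 0.4; 0 0 0 0 0 0 0.4; 0 0 0 0 0 0 0.4; 0 0 0 0 0 0 0.4")

```text
clock: 21.1
eef_pos: [504.9, 13.2, 93.4]
ee_rot: [[-0.02, 1.0, 0.0], [1.0, 0.02, -0.0], [-0.0, 0.0, -1.0]]
ft_force: [-0.3, 0.3, 0.2]
width: 0.403
grip_force: 0.0
```

Emit:
move_arm(series="0 0 3 0 0 0 0.35; 0 0 6 0 0 0 0.3; 0 0 9 0 0 0 0.27; 0 0 10.4 0 0 0 0.25; 0 0 10.4 0 0 0 0.23", force=5)

```text
clock: 21.52
eef_pos: [504.2, 13.3, 82.0]
ee_rot: [[-0.02, 1.0, -0.001], [1.0, 0.02, 0.0], [0.0, -0.001, -1.0]]
ft_force: [1.5, -0.2, -0.2]
width: 0.239
grip_force: 0.0
```

Emit:
move_arm(series="0 0 0 0 0 0 0.21; 0 0 0 0 0 0 0.2; 0 0 0 0 0 0 0.19; 0 0 0 0 0 0 0.18; 0 0 0 0 0 0 0.17")

```text
clock: 21.93
eef_pos: [504.9, 13.2, 82.9]
ee_rot: [[-0.02, 1.0, 0.001], [1.0, 0.02, -0.0], [-0.0, 0.0, -1.0]]
ft_force: [1.1, -1.0, 0.3]
width: 0.178
grip_force: 0.4
```

Emit:
move_arm(series="0 0 0 0 0 0 0.165; 0 0 0 0 0 0 0.16; 0 0 0 0 0 0 0.155; 0 0 0 0 0 0 0.15; 0 0 0 0 0 0 0.145")

```text
clock: 22.35
eef_pos: [504.9, 13.3, 82.9]
ee_rot: [[-0.02, 1.0, 0.0], [1.0, 0.02, 0.0], [0.0, 0.0, -1.0]]
ft_force: [2.3, -0.0, 1.7]
width: 0.151
grip_force: 5.0
```

Emit:
move_arm(series="0 0 0 0 0 0 0.14; 0 0 0 0 0 0 0.13; 0 0 0 0 0 0 0.1; 0 0 0 0 0 0 0.05; 0 0 0 0 0 0 0")

```text
clock: 22.77
eef_pos: [504.9, 13.3, 82.9]
ee_rot: [[-0.02, 1.0, 0.0], [1.0, 0.02, -0.0], [-0.0, 0.0, -1.0]]
ft_force: [1.8, 0.9, 3.3]
width: 0.146
grip_force: 5.0
```

Emit:
move_arm(series="0 0 0 0 0 0 0; 0 0 0 0 0 0 0; 0 0 0 0 0 0 0", force=20)

```text
clock: 23.02
eef_pos: [504.9, 13.2, 82.9]
ee_rot: [[-0.02, 1.0, 0.0], [1.0, 0.02, -0.0], [-0.0, 0.0, -1.0]]
ft_force: [2.0, 0.5, 3.8]
width: 0.15
grip_force: 20.0
```

Emit:
move_arm(series="0 0 0 0 0 0 0; 0 0 0 0 0 0 0; 0 0 0 0 0 0 0; 0 0 0 0 0 0 0; 0 0 0 0 0 0 0", force=40)

```text
clock: 23.43
eef_pos: [504.9, 13.3, 82.9]
ee_rot: [[-0.02, 1.0, 0.0], [1.0, 0.02, 0.0], [-0.0, 0.0, -1.0]]
ft_force: [2.6, 1.1, 5.1]
width: 0.145
grip_force: 40.0
```

Emit:
move_arm(series="0 0 -0.3 0 0 0 0; 0 0 -0.8 0 0 0 0; 0 0 -1.6 0 0 0 0; 0 0 -2.6 0 0 0 0; 0 0 -4 0 0 0 0")

```text
clock: 23.85
eef_pos: [503.3, 13.3, 85.6]
ee_rot: [[-0.02, 1.0, -0.003], [1.0, 0.02, 0.0], [0.0, -0.003, -1.0]]
ft_force: [0.3, -0.0, -3.8]
width: 0.151
grip_force: 40.0
```

Emit:
move_arm(series="0 0 -1.5 0 0 0 0; 0 0 -3 0 0 0 0; 0 0 -4.5 0 0 0 0; 0 0 -6 0 0 0 0; 0 0 -7.5 0 0 0 0")

```text
clock: 24.27
eef_pos: [504.7, 13.2, 94.4]
ee_rot: [[-0.02, 1.0, -0.0], [1.0, 0.02, 0.0], [0.0, -0.0, -1.0]]
ft_force: [-0.3, -0.4, -2.8]
width: 0.149
grip_force: 40.0
```

```bash
cat > ball.py <<'E'
from h import *
p=env.snapshot("side"); W=cloud(p); X,Y,Z=np.moveaxis(W,-1,0)
hsv=cv2.cvtColor(p["frame"],cv2.COLOR_BGR2HSV).astype(int); H,S,V=np.moveaxis(hsv,-1,0)
near=(np.hypot(X-505,Y-13)<60)
q=W[near&(H>8)&(H<25)&(S>110)&(V>60)]; print("ball",len(q),q.mean(0).round(1) if len(q) else "")
q=W[(np.hypot(X-505,Y-13)<79)&(S<60)&(Z>12)&(Z<160)&(np.hypot(X-505,Y-13)>45)]; print("dish",len(q),q.min(0).round(1),q.max(0).round(1))
A=np.c_[q[:,:2],np.ones(len(q))]; print("plane slope",np.linalg.lstsq(A,q[:,2],rcond=None)[0].round(3))
s=env.read_state(); print(s["ft_force"].round(1),s["eef_pos"].round(1),s["clock"]) if hasattr(s["ft_force"],"round") else print(s["ft_force"])
import sys
if len(sys.argv)>1: cv2.imwrite(sys.argv[1],cv2.resize(p["frame"][140:310,180:360],None,fx=3.3,fy=3.3,interpolation=cv2.INTER_CUBIC))
E
python3 ball.py pics/m3.png
```

```text
ball 108 [503.   26.1 165.8]
dish 1121 [426.1 -63.4  28.5] [578.2  85.6 109. ]
plane slope [-6.0000e-03  9.3000e-02  4.1925e+01]
[ 0.4  0.5 -2.3] [505.   13.2  94.8] 24.3167
```

View pics/m3.png

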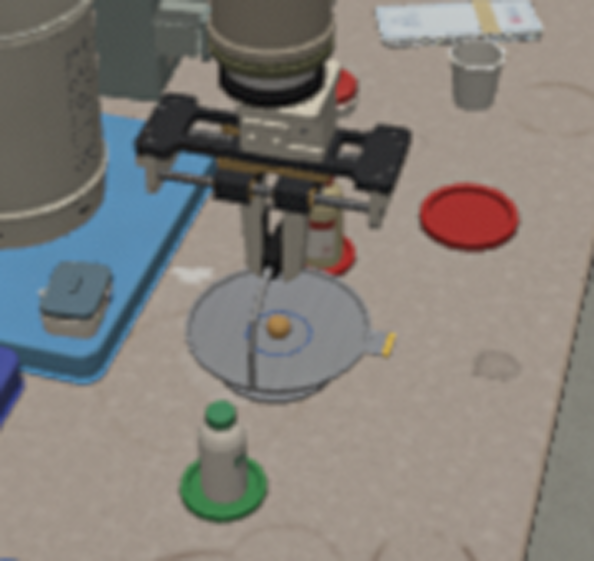

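The dish is lifted about 12 mm, level, with the ball at the ring's centre (278,325). I'll continue slowly.

Emit:
move_arm(series="0 0 -0.5 0 0 0 0; 0 0 -1.5 0 0 0 0; 0 0 -3 0 0 0 0; 0 0 -5 0 0 0 0; 0 0 -7.5 0 0 0 0")

```text
clock: 24.73
eef_pos: [504.6, 13.2, 101.8]
ee_rot: [[-0.02, 1.0, -0.0], [1.0, 0.02, -0.0], [-0.0, -0.0, -1.0]]
ft_force: [0.3, -0.3, -2.8]
width: 0.144
grip_force: 40.0
```

Emit:
move_arm(series="0 0 -3 0 0 0 0; 0 0 -6 0 0 0 0; 0 0 -9 0 0 0 0; 0 0 -12 0 0 0 0; 0 0 -15 0 0 0 0")

```text
clock: 25.15
eef_pos: [504.8, 13.2, 117.1]
ee_rot: [[-0.02, 1.0, 0.0], [1.0, 0.02, -0.0], [-0.0, 0.0, -1.0]]
ft_force: [-0.0, 0.0, -3.6]
width: 0.147
grip_force: 40.0
```

Emit:
move_arm(series="0 0 -3 0 0 0 0; 0 0 -6 0 0 0 0; 0 0 -9 0 0 0 0; 0 0 -12 0 0 0 0; 0 0 -15 0 0 0 0")

```text
clock: 25.57
eef_pos: [504.7, 13.2, 132.0]
ee_rot: [[-0.02, 1.0, -0.0], [1.0, 0.02, 0.0], [0.0, -0.0, -1.0]]
ft_force: [-0.0, 0.7, -3.2]
width: 0.147
grip_force: 40.0
```

Emit:
move_arm(series="0 0 -3 0 0 0 0; 0 0 -6 0 0 0 0; 0 0 -9 0 0 0 0; 0 0 -12 0 0 0 0; 0 0 -15 0 0 0 0")

```text
clock: 25.98
eef_pos: [504.7, 13.2, 147.0]
ee_rot: [[-0.02, 1.0, -0.0], [1.0, 0.02, 0.0], [0.0, -0.0, -1.0]]
ft_force: [0.7, -0.3, -2.9]
width: 0.149
grip_force: 40.0
```

Emit:
move_arm(series="0 0 -3 0 0 0 0; 0 0 -6 0 0 0 0; 0 0 -9 0 0 0 0; 0 0 -12 0 0 0 0; 0 0 -15 0 0 0 0")

```text
clock: 26.4
eef_pos: [504.7, 13.2, 162.0]
ee_rot: [[-0.02, 1.0, 0.0], [1.0, 0.02, -0.0], [-0.0, 0.0, -1.0]]
ft_force: [-0.3, 0.1, -3.2]
width: 0.145
grip_force: 40.0
```

Emit:
move_arm(series="0 0 -3 0 0 0 0; 0 0 -6 0 0 0 0; 0 0 -9 0 0 0 0; 0 0 -12 0 0 0 0; 0 0 -14.5 0 0 0 0")

```text
clock: 26.82
eef_pos: [504.8, 13.2, 176.6]
ee_rot: [[-0.02, 1.0, 0.0], [1.0, 0.02, -0.0], [-0.0, 0.0, -1.0]]
ft_force: [-0.7, 0.4, -2.9]
width: 0.146
grip_force: 40.0
```

Emit:
move_arm(series="0 0 -2 0 0 0 0; 0 0 -3.5 0 0 0 0; 0 0 -4.5 0 0 0 0; 0 0 -5 0 0 0 0; 0 0 -5 0 0 0 0")

```text
clock: 27.23
eef_pos: [504.7, 13.3, 181.3]
ee_rot: [[-0.02, 1.0, 0.0], [1.0, 0.02, 0.0], [0.0, 0.0, -1.0]]
ft_force: [-0.2, -0.2, -3.1]
width: 0.15
grip_force: 40.0
```

```bash
python3 ball.py pics/m4.png; python3 -c "
from h import *
print(np.round(env.read_state()['joint_pos'],2))"
```

```text
ball 125 [504.1  26.7 254.7]
dish 1161 [426.6 -63.8  13.3] [578.7  85.6 159.4]
plane slope [-4.00000e-03  2.30000e-02  1.26316e+02]
[-0.3  0.4 -3.5] [504.7  13.3 181.2] 27.2833
[-0.08 -0.11  1.8  -0.    1.45 -0.1 ]
```

View pics/m4.png

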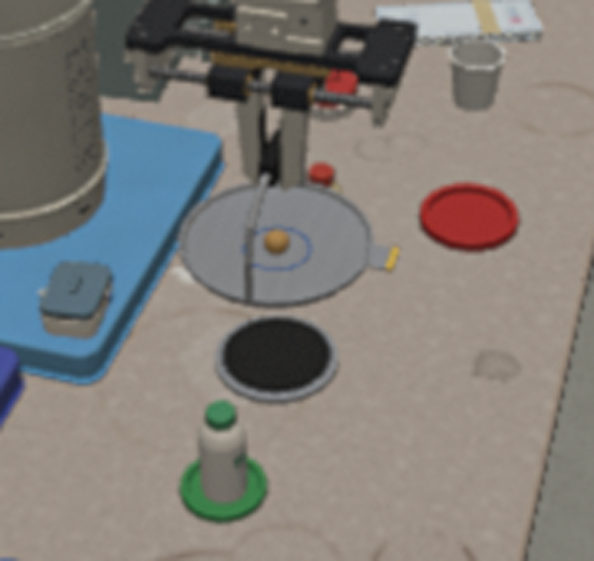

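The dish is at height, level, ball in the ring (276,241). Now the turn.

Emit:
move_arm(series="0 0 0 0 0 -0.005 0; 0 0 0 0 0 -0.02 0; 0 0 0 0 0 -0.045 0; 0 0 0 0 0 -0.08 0; 0 0 0 0 0 -0.125 0")

```text
clock: 27.7
eef_pos: [504.6, 13.2, 181.1]
ee_rot: [[-0.147, 0.989, -0.0], [0.989, 0.147, -0.0], [0.0, -0.0, -1.0]]
ft_force: [-0.3, 0.5, -3.9]
width: 0.15
grip_force: 40.0
```

Emit:
move_arm(series="0 0 0 0 0 -0.05 0; 0 0 0 0 0 -0.1 0; 0 0 0 0 0 -0.15 0; 0 0 0 0 0 -0.2 0; 0 0 0 0 0 -0.25 0")

```text
clock: 28.12
eef_pos: [504.7, 13.2, 181.2]
ee_rot: [[-0.389, 0.921, -0.0], [0.921, 0.389, 0.0], [0.0, -0.0, -1.0]]
ft_force: [-0.5, 0.6, -3.4]
width: 0.15
grip_force: 40.0
```

Emit:
move_arm(series="0 0 0 0 0 -0.05 0; 0 0 0 0 0 -0.1 0; 0 0 0 0 0 -0.15 0; 0 0 0 0 0 -0.2 0; 0 0 0 0 0 -0.25 0")

```text
clock: 28.53
eef_pos: [504.7, 13.3, 181.2]
ee_rot: [[-0.604, 0.797, -0.0], [0.797, 0.604, 0.0], [0.0, -0.0, -1.0]]
ft_force: [0.4, 0.5, -2.8]
width: 0.15
grip_force: 40.0
```

```bash
python3 ball.py pics/m5.png
```

```text
ball 136 [505.   25.3 257.1]
dish 1163 [433.  -62.7 116.2] [579.8  86.9 159.7]
plane slope [-1.20000e-02  1.10000e-02  1.30994e+02]
[ 0.8  0.4 -3.3] [504.7  13.2 181.2] 28.5833
```

View pics/m5.png

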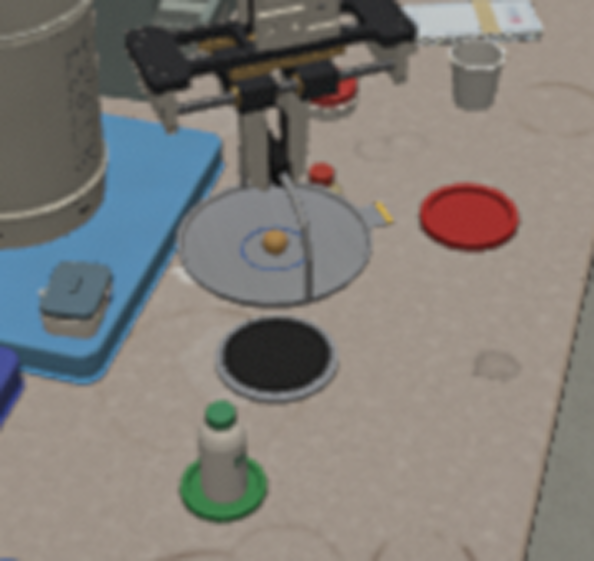

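Direction is right and the ball stays central (275,241); I finish the turn.

Emit:
move_arm(series="0 0 0 0 0 -0.02 0; 0 0 0 0 0 -0.06 0; 0 0 0 0 0 -0.11 0; 0 0 0 0 0 -0.16 0; 0 0 0 0 0 -0.21 0")

```text
clock: 29.0
eef_pos: [504.7, 13.2, 181.2]
ee_rot: [[-0.756, 0.655, -0.0], [0.655, 0.756, 0.0], [0.0, -0.0, -1.0]]
ft_force: [0.0, 0.9, -3.3]
width: 0.145
grip_force: 40.0
```

Emit:
move_arm(series="0 0 0 0 0 -0.05 0; 0 0 0 0 0 -0.1 0; 0 0 0 0 0 -0.15 0; 0 0 0 0 0 -0.2 0; 0 0 0 0 0 -0.25 0")

```text
clock: 29.42
eef_pos: [504.7, 13.2, 181.2]
ee_rot: [[-0.894, 0.447, -0.0], [0.447, 0.894, 0.0], [0.0, -0.0, -1.0]]
ft_force: [-0.0, -0.2, -3.3]
width: 0.145
grip_force: 40.0
```

Emit:
move_arm(series="0 0 0 0 0 -0.05 0; 0 0 0 0 0 -0.1 0; 0 0 0 0 0 -0.15 0; 0 0 0 0 0 -0.2 0; 0 0 0 0 0 -0.25 0")

```text
clock: 29.83
eef_pos: [504.7, 13.2, 181.2]
ee_rot: [[-0.977, 0.212, -0.0], [0.212, 0.977, -0.0], [0.0, -0.0, -1.0]]
ft_force: [-0.3, 0.1, -4.2]
width: 0.145
grip_force: 40.0
```

Emit:
move_arm(series="0 0 0 0 0 -0.05 0; 0 0 0 0 0 -0.1 0; 0 0 0 0 0 -0.145 0; 0 0 0 0 0 -0.18 0; 0 0 0 0 0 -0.21 0")

```text
clock: 30.25
eef_pos: [504.7, 13.2, 181.2]
ee_rot: [[-1.0, 0.004, -0.0], [0.004, 1.0, 0.0], [0.0, 0.0, -1.0]]
ft_force: [0.0, 0.6, -4.3]
width: 0.148
grip_force: 40.0
```

Emit:
move_arm(series="0 0 0 0 0 -0.016 0; 0 0 0 0 0 -0.025 0; 0 0 0 0 0 -0.025 0; 0 0 0 0 0 -0.025 0; 0 0 0 0 0 -0.025 0")

```text
clock: 30.67
eef_pos: [504.7, 13.2, 181.2]
ee_rot: [[-1.0, -0.019, 0.0], [-0.019, 1.0, -0.0], [-0.0, -0.0, -1.0]]
ft_force: [-0.2, 0.3, -3.2]
width: 0.148
grip_force: 40.0
```

Emit:
move_arm(series="0 0 0 0 0 0 0; 0 0 0 0 0 0 0; 0 0 0 0 0 0 0; 0 0 0 0 0 0 0; 0 0 0 0 0 0 0")

```text
clock: 31.08
eef_pos: [504.7, 13.2, 181.2]
ee_rot: [[-1.0, -0.019, 0.0], [-0.019, 1.0, -0.0], [-0.0, -0.0, -1.0]]
ft_force: [-0.5, 0.5, -3.3]
width: 0.144
grip_force: 40.0
```

```bash
python3 ball.py pics/m6.png
```

```text
ball 70 [501.4  23.8 214.2]
dish 1168 [433.2 -65.2  12.6] [581.5  85.7 157. ]
plane slope [-5.00000e-03  1.00000e-03  1.26969e+02]
[-0.2 -0.8 -3.6] [504.7  13.3 181.2] 31.1333
```

View pics/m6.png

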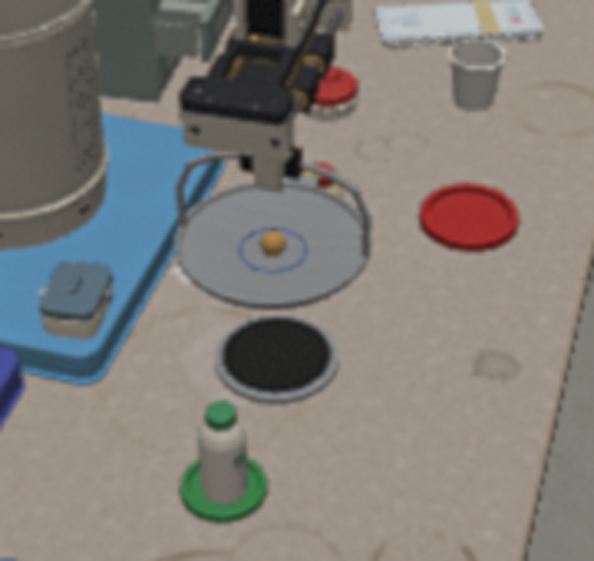

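The dish is level above its pad with the ball in the ring at (273,242), the bail is turned a quarter turn, and both bottles are standing.

```bash
python3 -c "
from plant import env
print(env.hand_in())"
```

```text
the job is handed in; nothing more can be done
None
```

I handed the job in at about 31 s: both bottles stand in their own-colour coasters, and the dish is held level about 10 cm above its pad with its lip toward the red-capped bottle and the ball inside the ring; hand-in returned no verdict.

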